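# Open the safety-capped glaze jar

## Task

Open the glaze jar that is clamped to the bench: squeeze the two side tabs of its safety cap inward, keep them squeezed while you turn the cap anticlockwise as far as its stop, and lift it straight off without forcing it against the neck. Then set the cap down gently, open side down, on the middle of the round wooden bat, let go of it, and leave the other things on the bench as they are.

Things in the scene. Friction and masses are not known exactly. Their poses are not given: they have to be found in the camera images.
- jar: White round jar, 84 mm across, shoulder 100 mm above the bench, fixed in a steel holder (square 120 mm plate and clamp ring); it cannot move. Origin on its axis at bench height, z up. Its yaw does not tell where the stops in the neck lie: these differ by 0.33 rad either way. More than 60 N between cap and jar damages them.
- jar_top (a point): Centre of the jar's shoulder, on the neck's axis, 100 mm above the bench. The neck, 34 mm across and 36 mm tall, stands on it inside the cap. Around the cap four latch blocks stand on the shoulder, 28.5 to 34 mm from the axis, 8 mm high: keep fingertips above them. The cap has 1 mm of sideways and 1.5 mm of vertical play on the neck.
- cap: Grey safety cap, 48 mm across, 46 mm tall, 66 g, on the jar's shoulder. Origin on its axis at its lower rim, z up. Tabs at its +y and -y sides: upright plates 18 mm wide along x, 12 to 42 mm above the rim, 62 mm over both outer faces when free, 54 mm when both are in. A tooth under each tab reaches down to 2 mm above the rim and locks against the latch blocks.
- cap_grip (a point): On the cap's axis, 32 mm above its rim: have this between the pads. With both tabs in, the cap turns anticlockwise from above (+yaw) for 0.56 to 1.22 rad, different each time, to a firm stop. It lifts only in the last 0.1 rad before the stop; elsewhere lugs under the neck's rim hold it down.
- tab_a (a joint): How far the cap's +y tab is pressed in: 0 free to 0.004 m fully in; sprung, about 4 N to start and 10 N fully in. Its tooth clears the latch blocks only beyond 2.5 mm; if the fingers are off-centre one tab stays partly out and the cap pushes sideways on the neck.
- tab_b (a joint): The same for the -y tab.
- bat: Round light plywood bat, 140 mm across, 16 mm thick, fixed on the bench. Origin under its centre at bench height.
- bat_top (a point): Centre of the bat's upper face, 16 mm above the bench. The cap is to rest here, pressed with less than 60 N and not dropped.
- mug: White mug, 85 mm tall, 76 mm across; a bystander to be left alone. Origin at its underside.
- plain_jar: Plain white jar without tabs, 64 mm across, 100 mm tall; a bystander to be left alone. Origin at its underside.
- vase: Round terracotta vase, 90 mm across, 88 mm tall; a bystander to be left alone. Origin at its underside.
- knife: Flat spatula-like clay knife, 170 mm long, lying on the bench; a bystander to be left alone. Origin at its underside.
- rib: Flat wooden rib, 50 x 85 x 8 mm, lying on the bench; a bystander to be left alone. Origin at its underside.
- slat: Wooden slat, 260 x 30 x 10 mm, lying on the bench; a bystander to be left alone. Origin at its underside.
- bowl: White bowl, 100 mm across, 45 mm tall; a bystander to be left alone. Origin at its underside.

How it is judged (in metres and radians):
On the way, in this order (a step that is already met when the one before it is completed fails the run):
1. both tabs are squeezed in and the cap, still down on the neck, has been turned well past its latch (value of joint each of tab_a, tab_b above 0.0025 m and angle between the x axis of cap and the x axis of jar, either way round above 0.48 rad and z of cap in the frame of jar_top below 0.006 m and horizontal distance between cap and jar_top below 0.008 m), for 0.1 s.
2. the cap is lifted clear above the neck (z of cap in the frame of jar_top above 0.045 m), for 0.1 s.
At the end, for the whole second after the job is handed in: The cap stands at rest and released on the round bat, open side down and upright (within 0.08 rad), its axis within 35 mm of the bat's centre and its rim on the bat (within 4 mm), both tabs sprung back out (within 1 mm) (horizontal distance between cap and bat_top below 0.035 m and z of cap in the frame of bat_top between -0.004 and 0.004 m and angle between cap's own z axis and vertical below 0.08 rad and linear speed of cap below 0.02 m/s and contact force between cap and bat above 0.1 N and value of joint each of tab_a, tab_b below 0.001 m); the robot touches nothing.
It fails at once if the cap is forced: more than 60 N between cap and jar (contact force between cap and jar above 60 N).
It fails at once if the cap is banged down on the bat: more than 60 N (contact force between cap and bat above 60 N).
It fails at once if the cap is dropped (falls faster than 0.5 m/s, out of the fingers) (linear speed of cap above 0.5 m/s and contact force between the fingers and cap below 0.1 N).
It fails at once if a bystander is moved by more than 20 mm (distance of any of mug, plain_jar, vase, knife, rib, slat, bowl from where it was at the start of the episode above 0.02 m).
It also fails if it takes over 72 s, if anything falls off the work surface, if the arm or the gripper's body presses on something with over 40 N, if the wrist force passes 120 N, or if a joint passes its speed limit or range.

## Robot

A 6-joint arm with a two-finger parallel gripper is mounted at the origin on the work surface. World frame = base frame: x ahead of the robot, y to its left, z up, the work surface at z = 0. Lengths are in m, angles in degrees, forces in N, time in s.
With the tool pointing down it reaches from about 0.4 to 0.825 m from the base axis. Payload 7 kg.
Tool frame: the origin (TCP) lies on the mounting face of the last link; the fingertips stand 178 mm ahead of it and the grasp point (between the pads) lies 159 mm ahead of it; z points along the fingers, y is the direction in which the jaws open and shut (so a half turn about z gives the same grasp; the last joint's range is limited). The gripper opens to 88 mm and grips with 3 to 60 N. Pads are 19 mm wide; open, the fingers measure 130 mm over their backs; the gripper's body (78 mm by 193 mm) begins 47 mm behind the grasp point.
Start: joints at [86.465, 20.546, 0.682, 0, -70.136, -16.507], TCP at [0.231, 0.634, 0.405] pointing down, gripper open.
Joint ranges: [-176.03, 176.03], [-82.01, 121.73], [-58.28, 71.71], [-173.87, 95.51], [-174.79, -0.11], [-173.66, 173.66]. Speed limits (degrees/s): [136.94, 136.94, 172.46, 180, 180, 180].

## Interface

Orientations are given as [roll, pitch, yaw] about the fixed x, y, z axes, in that order (R = Rz(yaw) Ry(pitch) Rx(roll)).
In Python, from plant import r gives the robot as it stands. The module is installed in compiled form; this text tells all that it offers.
- The arm moves only by the tool carry_out, never from a script. Its argument "plan" is a list of rows, each a list of 3 entries, a list of its own where there are three numbers: the shift along the tool's x, y, z in m, then the turn, a rotation vector about the tool's x, y, z in degrees, then the closure in counts, from 0 (fully open) to 255 (shut). In form: [[[x, y, z], [ax, ay, az], hand], ...]. A call has 1 to 12 rows; each row shifts and turns the commanded pose from where the row before left it, along the tool's axes as they then stand; what a row does not reach is not made up. A row lasts 1/12 s, in which the tool goes at most 41.7 mm and 7.16 degrees, less where a joint would pass 70% of its speed; a pose out of reach is approached as far as the arm can. A call is refused whole if a number of a shift passes 0.0417 or a number of a turn 7.16, either way. A call with a gripper value outside its range is refused whole. The fingers move at their own pace and stop on an object; "grip_force" is the grip in N (left out, the last holds). Time passes only in rows, so rows that do not move let the fingers close. It gives the time, the measured TCP pose, the force and the opening at its end, in the units of the state.
- r.get_state(): the state, without advancing time (a new reading comes with each control period).
- r.capture(name): name is "side" or "top"; returns the picture (420x560x3 uint8, red, green, blue); there is no depth.
- r.get_calibration(name): a dict with "K" (3x3 intrinsics, pixels), "D" ([k1, k2, p1, p2, k3] as OpenCV has them; the pictures are not rectified), "rvec" (rotation vector, rad) and "tvec" (3), from world to camera coordinates, as OpenCV has them. Camera axes: x right, y down, z forward; pixel columns grow to the right and rows downward; lengths in m; the calibration is good to about 2 mm. A picture is of the moment at which its call begins. get_calibration takes no time and is no camera call.
- r.close_job(): hands the job in, once; it reports no verdict.
The state is a dict: "time_s": time; "joints": joint angles; "qd": joint speeds; "joint_torque": joint torques, N m; "tcp_pos": TCP position; "eef_rot": TCP orientation; "contact_force": force on the tool from outside, world axes, zero at the start; "moment": the same for the moment, N m; "gripper_width": finger opening in m.
Only numpy, scipy, OpenCV 4.12 (cv2) and the standard library are available. Lean on these libraries where they do the work, as an engineer would, in place of code of your own. Each camera call takes 0.05 s, during which the arm holds its last target. There are 200 camera calls.

## Working session

There is one attempt and no reset: what is moved stays moved. The work goes in short steps, Python scripts to look and compute and a tool call to move; the robot and the scene stay as the last step left them, time stands still between calls to the robot, and variables do not carry over. Pictures are saved under pics/ and viewed, about 8 in all and at most 12, crops included, and the job is handed in when it is done.

Besides the shell and the picture viewer there is one more tool, called after ">>>" as a command line: name --argument value ..., lists and objects as JSON in quotes. carry_out: Moves the arm, as the interface text tells. Its arguments: {"type":"object","properties":{"plan":{"type":"array","items":{"type":"array"}},"grip_force":{"type":"number"}},"required":["plan"]}

```bash
mkdir -p pics; python3 - <<'E'
from plant import r
import cv2
print(r.get_state())
for n in("side","top"):
    c=r.get_calibration(n);print(n,c)
    im=r.capture(n);cv2.imwrite(f"pics/{n}0.png",im[:,:,::-1])
E
```

```text
{'time_s': 0.0, 'joints': array([ 8.64654581e+01,  2.05909514e+01,  6.33769991e-01, -2.17223023e-02,
       -7.01365736e+01, -1.65095627e+01]), 'qd': array([-0.01487898,  0.01056931,  0.10735869, -0.06368435,  0.04340241,
        0.05395963]), 'joint_torque': array([ 2.01142997e-03, -5.82726932e+01,  2.93052131e+01,  6.99669465e+00,
        7.07954750e-03, -1.52750772e-04]), 'tcp_pos': array([0.23125091, 0.63393607, 0.40372284]), 'eef_rot': array([ 1.79904307e+02, -7.06717153e-03, -2.00514961e+01]), 'contact_force': array([0.50981209, 0.21944866, 0.31041814]), 'moment': array([ 0.04453928, -0.00853765, -0.02595561]), 'gripper_width': 0.08761150171813552}
side {'K': array([[397.24925165,   0.        , 278.0426374 ],
       [  0.        , 397.24925165, 210.61233504],
       [  0.        ,   0.        ,   1.        ]]), 'D': array([-0.08723188,  0.        ,  0.        ,  0.        ,  0.        ]), 'rvec': array([ 2.23134425, -0.61371183,  0.25367294]), 'tvec': array([-0.53020677,  0.27575754,  0.83718635])}
top {'K': array([[427.13889708,   0.        , 279.07137496],
       [  0.        , 427.13889708, 205.75963491],
       [  0.        ,   0.        ,   1.        ]]), 'D': array([-0.08532703,  0.        ,  0.        ,  0.        ,  0.        ]), 'rvec': array([ 2.09499733, -2.15548477,  0.20849632]), 'tvec': array([-0.01697596,  0.5910268 ,  1.20708674])}
```

View pics/top0.png

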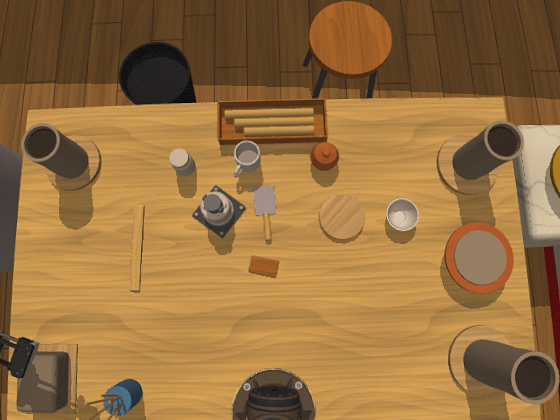

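View pics/side0.png

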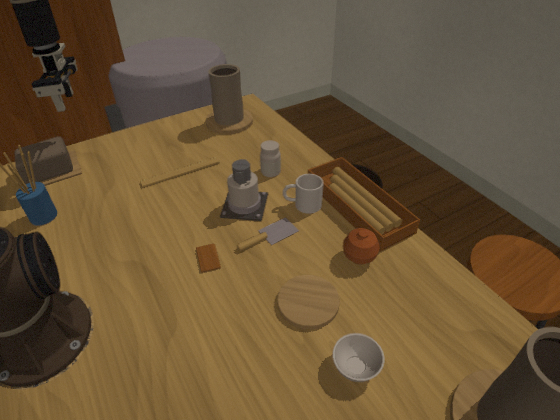

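The top view shows the holder near pixel (219,210), the cap top near (214,203) and the bat near (342,217). In the side view the cap is near (241,172) and the bat near (309,301). I'll take enlarged crops for the tab direction.

```bash
cat > h.py <<'E'
import numpy as np, cv2
from plant import r
def ray(n,uv):
    c=r.get_calibration(n);R=cv2.Rodrigues(c["rvec"])[0]
    p=cv2.undistortPoints(np.array([[uv]],float),c["K"],c["D"])[0,0]
    return -R.T@c["tvec"], R.T@np.array([*p,1])
def atz(n,uv,z):
    o,d=ray(n,uv);return (o+d*(z-o[2])/d[2])[:2]
def tri(a,b):
    (o1,d1),(o2,d2)=ray("top",a),ray("side",b)
    s=np.linalg.lstsq(np.c_[d1,-d2],o2-o1,rcond=None)[0]
    p,q=o1+s[0]*d1,o2+s[1]*d2;return (p+q)/2,np.linalg.norm(p-q)
def proj(n,P):
    c=r.get_calibration(n);return cv2.projectPoints(np.array(P,float).reshape(-1,1,3),c["rvec"],c["tvec"],c["K"],c["D"])[0][:,0]
E
python3 - <<'E'
from h import *
t=cv2.imread("pics/top0.png")[175:245,180:260];s=cv2.imread("pics/side0.png")[150:225,210:280]
cv2.imwrite("pics/c0.png",np.hstack([cv2.resize(t,(400,350),interpolation=2),cv2.resize(s,(350,375),interpolation=2)[:350]]))
print("cap",atz("top",(214,203),.146),atz("side",(241,165),.146),"holder",atz("top",(219,210),0.005))
print("bat",atz("top",(342,217),.016),atz("side",(309,301),.016))
E
```

```text
cap [0.58586546 0.14571617] [0.58915416 0.14654784] holder [0.59195161 0.15082671]
bat [ 0.55773547 -0.22470381] [ 0.55923173 -0.2316355 ]
```

View pics/c0.png

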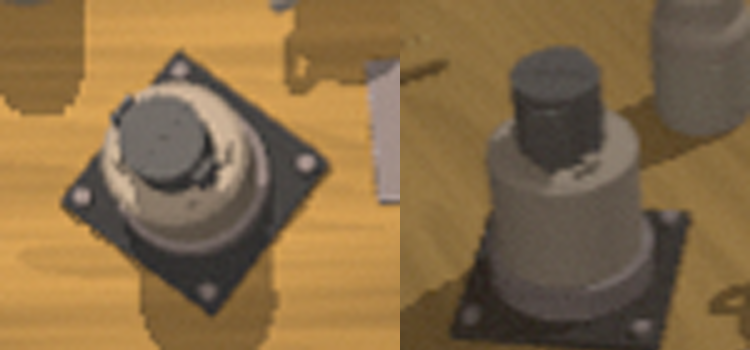

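```bash
python3 - <<'E'
from h import *
from scipy.optimize import least_squares as LS
f=lambda p,o:(np.array(p,float)+.5)/5-.5+o
T=[f(p,(180,175)) for p in[(180,50),(328,165),(213,315),(63,205)]]
S=[f((52,335),(210,150)),f((290,212),(210,150))]
for hz in(.003,.008):
    P=np.array([atz("top",u,hz) for u in T]);print(hz,P.round(4).tolist(),P.mean(0),[np.linalg.norm(P[i]-P[i-1]).round(4) for i in range(4)],[np.degrees(np.arctan2(*(P[i]-P[i-1])[::-1])).round(1) for i in range(4)],"side",[atz("side",u,hz) for u in S])
ct=f((165,138),(180,175));cs=f((155,73),(210,150))
print("cap tri",tri(ct,cs),atz("top",ct,.146),atz("side",cs,.146))
a,b=[atz("top",f(p,(180,175)),.142) for p in[(122,109),(210,170)]];d=a-b
print("tabs",a,b,(a+b)/2,np.linalg.norm(d),np.degrees(np.arctan2(d[1],d[0])))
# bat by colour-free: threshold edges in crop
for n,(x,y,w,h) in{"top":(310,185,65,65),"side":(265,265,90,75)}.items():
    im=cv2.imread(f"pics/{n}0.png")[y:y+h,x:x+w];cv2.imwrite(f"pics/b_{n}.png",im)
A=cv2.resize(cv2.imread("pics/b_top.png"),(390,390),interpolation=2);B=cv2.resize(cv2.imread("pics/b_side.png"),(405,338),interpolation=2)
cv2.imwrite("pics/b.png",np.hstack([A[:338],B]))
print("mug",atz("top",(247,155),.04),"plain",atz("top",(181,160),.1))
E
```

```text
0.003 [[0.6731, 0.1616], [0.5976, 0.0702], [0.5066, 0.1416], [0.5771, 0.2339]] [0.58860501 0.15182376] [np.float64(0.1202), np.float64(0.1185), np.float64(0.1156), np.float64(0.1161)] [np.float64(-37.0), np.float64(-129.6), np.float64(141.9), np.float64(52.6)] side [array([0.50827163, 0.14097804]), array([0.67581129, 0.16645652])]
0.008 [[0.6719, 0.1609], [0.5966, 0.0698], [0.506, 0.141], [0.5762, 0.2329]] [0.58769612 0.15115264] [np.float64(0.1197), np.float64(0.1181), np.float64(0.1152), np.float64(0.1157)] [np.float64(-37.0), np.float64(-129.6), np.float64(141.9), np.float64(52.6)] side [array([0.50652424, 0.13570032]), array([0.67295083, 0.16100953])]
cap tri (array([0.58867724, 0.14926347, 0.14691892]), np.float64(0.0013250003641128662)) [0.58821866 0.14957894] [0.58987855 0.15041228]
tabs [0.60609525 0.17408327] [0.57037025 0.12533481] [0.58823275 0.14970904] 0.06043747753917614 53.764406627927464
mug [0.75466489 0.05987743] plain [0.72619059 0.24950307]
```

>>> carry_out --plan '[[[0.0209,0.0138,0],[0,0,0],0],[[0.0209,0.0138,0],[0,0,0],0],[[0.0209,0.0138,0],[0,0,0],0],[[0.0209,0.0138,0],[0,0,0],0],[[0.0209,0.0138,0],[0,0,0],0],[[0.0209,0.0138,0],[0,0,0],0],[[0.0209,0.0138,0],[0,0,0],0],[[0.0209,0.0138,0],[0,0,0],0],[[0.0209,0.0138,0],[0,0,0],0],[[0.0209,0.0138,0],[0,0,0],0],[[0.0209,0.0138,0],[0,0,0],0],[[0.0209,0.0138,0],[0,0,0],0]]' --grip_force 25

```text
time_s: 1.1
tcp_pos: [0.4107, 0.3914, 0.4044]
eef_rot: [180.0, 0.0, -20.0]
contact_force: [-0.1, 0.2, 0.7]
gripper_width: 0.0875
```

>>> carry_out --plan '[[[0.0209,0.0138,0],[0,0,0],0],[[0.0209,0.0138,0],[0,0,0],0],[[0.0209,0.0138,0],[0,0,0],0],[[0.0209,0.0138,0],[0,0,0],0],[[0.0209,0.0138,0],[0,0,0],0],[[0.0209,0.0138,0],[0,0,0],0],[[0.0209,0.0138,0],[0,0,0],0],[[0.0209,0.0138,0],[0,0,0],0],[[0.0209,0.0138,0],[0,0,0],0],[[0.0209,0.0138,0],[0,0,0],0],[[0.0209,0.0138,0],[0,0,0],0],[[0.0209,0.0138,0],[0,0,0],0]]'

```text
time_s: 2.1
tcp_pos: [0.5895, 0.1499, 0.4043]
eef_rot: [180.0, 0.0, -20.0]
contact_force: [0.1, 0.1, 0.5]
gripper_width: 0.0879
```

>>> carry_out --plan '[[[0,0,0],[0,0,5.8],0],[[0,0,0],[0,0,5.8],0],[[0,0,0],[0,0,5.8],0],[[0,0,0],[0,0,0],0],[[0,0,0],[0,0,0],0],[[0,0,0],[0,0,0],0]]'

```text
time_s: 2.6
tcp_pos: [0.589, 0.1511, 0.4045]
eef_rot: [180.0, 0.0, -37.2]
contact_force: [-0.8, 0.7, 0.1]
gripper_width: 0.0874
```

>>> carry_out --plan '[[[0,0,0.015],[0,0,0],0],[[0,0,0.015],[0,0,0],0],[[0,0,0.015],[0,0,0],0],[[0,0,0.015],[0,0,0],0],[[0,0,0.015],[0,0,0],0],[[0,0,0],[0,0,0],0],[[0,0,0],[0,0,0],0]]'

```text
time_s: 3.18
tcp_pos: [0.5889, 0.1511, 0.3292]
eef_rot: [179.9, 0.0, -37.3]
contact_force: [-0.1, -0.7, 0.7]
gripper_width: 0.0877
```

```bash
python3 - <<'E'
from h import *
s=r.capture("side")[:,:,::-1][110:225,200:290];t=r.capture("top")[:,:,::-1][160:250,170:260]
cv2.imwrite("pics/c1.png",np.hstack([cv2.resize(s,(450,575),interpolation=2)[:450],cv2.resize(t,(350,350),interpolation=2)[:,:].copy() if 0 else cv2.resize(t,(350,450))]))
E
```

```text
(no output)
```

View pics/c1.png

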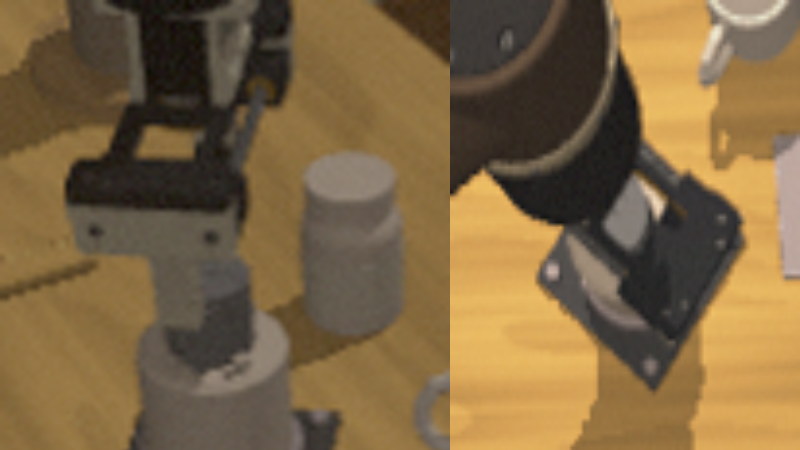

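>>> carry_out --plan '[[[0,0,0.0095],[0,0,0],0],[[0,0,0.0095],[0,0,0],0],[[0,0,0.0095],[0,0,0],0],[[0,0,0.0095],[0,0,0],0],[[0,0,0],[0,0,0],0],[[0,0,0],[0,0,0],0]]' --grip_force 3

```text
time_s: 3.78
tcp_pos: [0.5889, 0.1509, 0.2906]
eef_rot: [179.9, 0.0, -37.4]
contact_force: [0.2, 0.8, 0.8]
gripper_width: 0.0876
```

>>> carry_out --plan '[[[0,0,0],[0,0,0],70],[[0,0,0],[0,0,0],75],[[0,0,0],[0,0,0],80],[[0,0,0],[0,0,0],90],[[0,0,0],[0,0,0],90],[[0,0,0],[0,0,0],90],[[0,0,0],[0,0,0],90],[[0,0,0],[0,0,0],90],[[0,0,0],[0,0,0],90]]'

```text
time_s: 4.53
tcp_pos: [0.5892, 0.1511, 0.2921]
eef_rot: [-180.0, -0.0, -37.4]
contact_force: [-0.8, 0.8, 4.3]
gripper_width: 0.0621
```

>>> carry_out --plan '[[[0,0,0],[0,0,0],90],[[0,0,0],[0,0,0],90],[[0,0,0],[0,0,0],90]]'

```text
time_s: 4.78
tcp_pos: [0.5892, 0.1511, 0.292]
eef_rot: [-180.0, -0.0, -37.4]
contact_force: [-1.1, 0.8, 4.3]
gripper_width: 0.0621
```

>>> carry_out --plan '[[[0,0,0],[0,0,0],90],[[0,0,0],[0,0,0],90]]'

```text
time_s: 4.95
tcp_pos: [0.5892, 0.1511, 0.2919]
eef_rot: [-180.0, -0.0, -37.4]
contact_force: [-0.1, 0.6, 4.3]
gripper_width: 0.0617
```

```bash
python3 - <<'E'
from h import *
s=r.capture("side")[:,:,::-1][110:225,200:290]
cv2.imwrite("pics/c2.png",cv2.resize(s,(450,575),interpolation=2))
for k in("tcp_pos","contact_force","moment","gripper_width"):print(k,r.get_state()[k])
E
```

```text
tcp_pos [0.58923078 0.15111597 0.29185111]
contact_force [-0.27775659  0.25605391  5.60848348]
moment [ 0.2666329  -0.05157281 -0.0458324 ]
gripper_width 0.06203231756665633
```

View pics/c2.png

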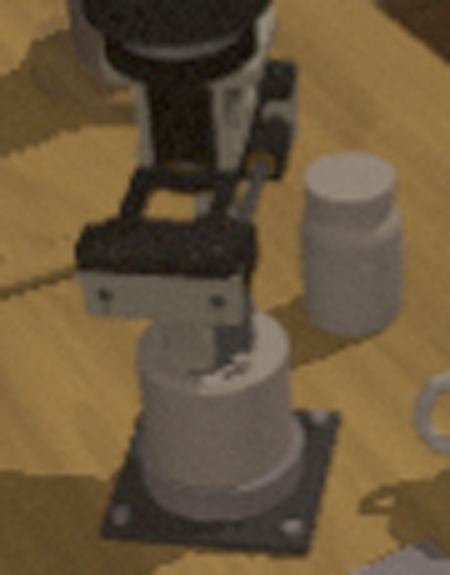

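The grip is centred (width 62 mm, little side force), but there is about 5 N upward. I'll open slightly to tell friction from the fingertips resting on the blocks.

>>> carry_out --plan '[[[0,0,0],[0,0,0],60],[[0,0,0],[0,0,0],66],[[0,0,0],[0,0,0],66],[[0,0,0],[0,0,0],66],[[0,0,0],[0,0,0],66]]'

```text
time_s: 5.42
tcp_pos: [0.5889, 0.151, 0.2913]
eef_rot: [180.0, 0.0, -37.4]
contact_force: [0.0, 0.1, 0.6]
gripper_width: 0.0651
```

>>> carry_out --plan '[[[0,0,-0.003],[0,0,0],66],[[0,0,0],[0,0,0],66],[[0,0,0],[0,0,0],66],[[0,0,0],[0,0,0],66]]'

```text
time_s: 5.75
tcp_pos: [0.5891, 0.1511, 0.2948]
eef_rot: [-180.0, -0.0, -37.4]
contact_force: [0.6, -0.0, -0.5]
gripper_width: 0.0645
```

>>> carry_out --plan '[[[0,0,0],[0,0,0],90],[[0,0,0],[0,0,0],90],[[0,0,0],[0,0,0],90],[[0,0,0],[0,0,0],90],[[0,0,0],[0,0,0],90],[[0,0,0],[0,0,0],90]]'

```text
time_s: 6.25
tcp_pos: [0.5891, 0.1511, 0.2948]
eef_rot: [-180.0, -0.0, -37.4]
contact_force: [-0.3, 0.9, -0.2]
gripper_width: 0.062
```

>>> carry_out --plan '[[[0,0,0],[0,0,0],90],[[0,0,0],[0,0,0],96],[[0,0,0],[0,0,0],102],[[0,0,0],[0,0,0],110],[[0,0,0],[0,0,0],110],[[0,0,0],[0,0,0],110],[[0,0,0],[0,0,0],110]]' --grip_force 25

```text
time_s: 6.83
tcp_pos: [0.5891, 0.1511, 0.2949]
eef_rot: [-180.0, -0.0, -37.4]
contact_force: [-1.6, 1.6, 4.7]
gripper_width: 0.0533
```

>>> carry_out --plan '[[[0,0,0],[0,0,-1.5],110],[[0,0,0],[0,0,-1.5],110],[[0,0,0],[0,0,-1.5],110],[[0,0,0],[0,0,-1.5],110],[[0,0,0],[0,0,-1.5],110],[[0,0,0],[0,0,-1.5],110],[[0,0,0],[0,0,0],110]]'

```text
time_s: 7.42
tcp_pos: [0.5893, 0.151, 0.295]
eef_rot: [-180.0, -0.0, -28.4]
contact_force: [-0.1, -0.1, 4.3]
gripper_width: 0.0533
```

```bash
cat > st.py <<'E'
from plant import r
s=r.get_state()
for k in("time_s","tcp_pos","eef_rot","contact_force","moment","gripper_width"):print(k,s[k])
print(s["joint_torque"].round(2),s["joints"].round(2))
E
python3 st.py
```

```text
time_s 7.4167
tcp_pos [0.5893132  0.15100317 0.29495606]
eef_rot [-1.79974954e+02 -3.69408061e-02 -2.83741027e+01]
contact_force [-0.11899124 -0.13709299  4.32873139]
moment [-0.02029117 -0.05694039  0.01413632]
gripper_width 0.05332972145227643
[  0.08 -50.4   23.71   5.27   0.06   0.46] [ 3.276e+01  1.952e+01 -1.626e+01  2.000e-02 -5.419e+01  2.885e+01]
```

>>> carry_out --plan '[[[0,0,0],[0,0,-2],110],[[0,0,0],[0,0,-2],110],[[0,0,0],[0,0,-2],110],[[0,0,0],[0,0,-2],110],[[0,0,0],[0,0,-2],110],[[0,0,0],[0,0,-2],110],[[0,0,0],[0,0,-2],110],[[0,0,0],[0,0,-2],110],[[0,0,0],[0,0,-2],110],[[0,0,0],[0,0,-2],110],[[0,0,0],[0,0,0],110],[[0,0,0],[0,0,0],110]]'

```text
time_s: 8.42
tcp_pos: [0.5893, 0.151, 0.2949]
eef_rot: [-180.0, -0.0, -8.5]
contact_force: [0.7, 0.1, 5.5]
gripper_width: 0.0532
```

```bash
python3 st.py
```

```text
time_s 8.4167
tcp_pos [0.58927155 0.1510463  0.29494791]
eef_rot [-1.79988880e+02 -3.89446055e-02 -8.52457481e+00]
contact_force [0.6996761  0.12229248 5.54985855]
moment [-0.17115906 -0.09238823  0.06144643]
gripper_width 0.05318288545623241
[  0.11 -50.03  23.45   5.04   0.06   0.11] [ 3.276e+01  1.952e+01 -1.626e+01  2.000e-02 -5.419e+01  4.870e+01]
```

>>> carry_out --plan '[[[0,0,0],[0,0,-1],110],[[0,0,0],[0,0,-1],110],[[0,0,0],[0,0,-1],110],[[0,0,0],[0,0,-1],110],[[0,0,0],[0,0,0],110]]'

```text
time_s: 8.83
tcp_pos: [0.5892, 0.151, 0.2949]
eef_rot: [-180.0, -0.0, -4.4]
contact_force: [0.2, 0.2, 5.7]
gripper_width: 0.0531
```

```bash
python3 st.py
```

```text
time_s 8.8333
tcp_pos [0.5892139  0.15104591 0.29490807]
eef_rot [-1.79994815e+02 -2.84158562e-02 -4.44258509e+00]
contact_force [0.20057869 0.16450105 5.73770132]
moment [-0.12959603 -0.02188729 -0.00709412]
gripper_width 0.05312796441290078
[  0.09 -49.81  23.38   5.14   0.1    0.34] [ 3.276e+01  1.952e+01 -1.626e+01  2.000e-02 -5.420e+01  5.278e+01]
```

>>> carry_out --plan '[[[0,0,0],[0,0,-1],110],[[0,0,0],[0,0,-1],110],[[0,0,0],[0,0,-1],110],[[0,0,0],[0,0,0],110]]'

```text
time_s: 9.17
tcp_pos: [0.5892, 0.1511, 0.2949]
eef_rot: [-180.0, -0.0, -1.4]
contact_force: [0.4, -0.4, 5.3]
gripper_width: 0.0533
```

```bash
python3 st.py
```

```text
time_s 9.1667
tcp_pos [0.58921591 0.15107105 0.29493721]
eef_rot [-1.79989801e+02 -3.26561298e-02 -1.44386289e+00]
contact_force [ 0.38152183 -0.44212639  5.34729206]
moment [-0.04503429 -0.01160282 -0.0208082 ]
gripper_width 0.053280220871924515
[  0.07 -49.8   23.38   5.15   0.11   0.34] [ 3.276e+01  1.951e+01 -1.626e+01  1.000e-02 -5.420e+01  5.579e+01]
```

>>> carry_out --plan '[[[0,0,0],[0,0,-1],110],[[0,0,0],[0,0,-1],110],[[0,0,0],[0,0,-1],110],[[0,0,0],[0,0,-1],110],[[0,0,0],[0,0,0],110]]'

```text
time_s: 9.58
tcp_pos: [0.5892, 0.1511, 0.295]
eef_rot: [-180.0, -0.0, 2.6]
contact_force: [0.2, 0.3, 4.4]
gripper_width: 0.0534
```

```bash
python3 st.py|tail -5
```

```text
eef_rot [-1.79993161e+02 -3.55080139e-02  2.55786626e+00]
contact_force [0.17710318 0.3434975  4.39826666]
moment [-0.01450487 -0.06004767 -0.00047365]
gripper_width 0.05339130350713648
[  0.06 -49.79  23.38   5.15   0.11   0.34] [ 3.276e+01  1.951e+01 -1.626e+01  1.000e-02 -5.420e+01  5.979e+01]
```

>>> carry_out --plan '[[[0,0,0],[0,0,-1],110],[[0,0,0],[0,0,-1],110],[[0,0,0],[0,0,-1],110],[[0,0,0],[0,0,-1],110],[[0,0,0],[0,0,0],110]]'

```text
time_s: 10.0
tcp_pos: [0.5892, 0.1511, 0.2949]
eef_rot: [-180.0, -0.0, 6.6]
contact_force: [0.5, -0.3, 5.0]
gripper_width: 0.0534
```

```bash
python3 st.py|tail -5
```

```text
eef_rot [-1.79995489e+02 -3.34611660e-02  6.55654720e+00]
contact_force [ 0.54434099 -0.26178462  5.01845892]
moment [-0.08234407 -0.01372328 -0.01974462]
gripper_width 0.05337488826465774
[  0.06 -49.8   23.38   5.14   0.11   0.34] [ 3.276e+01  1.951e+01 -1.626e+01  1.000e-02 -5.420e+01  6.378e+01]
```

>>> carry_out --plan '[[[0,0,0],[0,0,-1],110],[[0,0,0],[0,0,-1],110],[[0,0,0],[0,0,-1],110],[[0,0,0],[0,0,-1],110],[[0,0,0],[0,0,0],110]]'

```text
time_s: 10.42
tcp_pos: [0.5892, 0.1511, 0.295]
eef_rot: [-180.0, -0.0, 10.6]
contact_force: [0.2, -0.4, 4.9]
gripper_width: 0.0534
```

```bash
python3 st.py|tail -5
```

```text
eef_rot [-1.79997467e+02 -3.63204839e-02  1.05584734e+01]
contact_force [ 0.22164769 -0.43195354  4.9116169 ]
moment [-0.07701757 -0.06630787 -0.04239676]
gripper_width 0.053403978501682374
[  0.06 -49.8   23.38   5.14   0.1    0.34] [ 3.277e+01  1.951e+01 -1.626e+01  1.000e-02 -5.420e+01  6.778e+01]
```

>>> carry_out --plan '[[[0,0,0],[0,0,-1],110],[[0,0,0],[0,0,-1],110],[[0,0,0],[0,0,-1],110],[[0,0,0],[0,0,-1],110],[[0,0,0],[0,0,0],110]]'

```text
time_s: 10.83
tcp_pos: [0.5892, 0.1511, 0.2949]
eef_rot: [180.0, -0.0, 14.6]
contact_force: [-0.3, -0.7, 5.1]
gripper_width: 0.053
```

```bash
python3 st.py|tail -5
```

```text
eef_rot [ 1.79998998e+02 -3.40733382e-02  1.45570540e+01]
contact_force [-0.33555724 -0.6547622   5.10936744]
moment [-0.06289013 -0.0031495  -0.05539574]
gripper_width 0.053023391397408706
[  0.06 -49.8   23.38   5.14   0.1    0.34] [ 3.276e+01  1.951e+01 -1.626e+01  1.000e-02 -5.420e+01  7.178e+01]
```

>>> carry_out --plan '[[[0,0,0],[0,0,-1],110],[[0,0,0],[0,0,-1],110],[[0,0,0],[0,0,-1],110],[[0,0,0],[0,0,-1],110],[[0,0,0],[0,0,0],110]]'

```text
time_s: 11.25
tcp_pos: [0.5892, 0.1511, 0.2949]
eef_rot: [180.0, -0.0, 18.6]
contact_force: [-0.7, 0.8, 5.5]
gripper_width: 0.0532
```

```bash
python3 st.py|tail -5
```

```text
eef_rot [ 1.79999998e+02 -3.16506774e-02  1.85564772e+01]
contact_force [-0.66434138  0.84888107  5.46571642]
moment [-0.04603839  0.03999932 -0.01869373]
gripper_width 0.053217652565910344
[ -0.06 -49.77  23.37   5.2    0.1    0.36] [ 3.277e+01  1.952e+01 -1.626e+01  1.000e-02 -5.420e+01  7.578e+01]
```

>>> carry_out --plan '[[[0,0,0],[0,0,-1],110],[[0,0,0],[0,0,-1],110],[[0,0,0],[0,0,-1],110],[[0,0,0],[0,0,0],110]]'

```text
time_s: 11.58
tcp_pos: [0.5892, 0.1511, 0.2949]
eef_rot: [-180.0, -0.0, 21.5]
contact_force: [-0.1, 0.2, 6.1]
gripper_width: 0.0531
```

```bash
python3 st.py|tail -5
```

```text
eef_rot [-1.79983898e+02 -3.62527157e-02  2.15024391e+01]
contact_force [-0.06725437  0.20008762  6.07865126]
moment [ 0.14234186  0.14873588 -0.5155215 ]
gripper_width 0.05310183610371983
[  0.23 -49.57  23.25   5.56   0.11   0.85] [ 3.276e+01  1.951e+01 -1.625e+01 -1.000e-02 -5.420e+01  7.875e+01]
```

Stop felt: the moment about z is -0.5 N m at about 59° of turn. I'll ease back slightly and lift a little.

>>> carry_out --plan '[[[0,0,0],[0,0,1],110],[[0,0,0],[0,0,0.3],110],[[0,0,-0.001],[0,0,0],110],[[0,0,-0.001],[0,0,0],110],[[0,0,-0.001],[0,0,0],110],[[0,0,-0.001],[0,0,0],110],[[0,0,0],[0,0,0],110]]'

```text
time_s: 12.17
tcp_pos: [0.5888, 0.1509, 0.2979]
eef_rot: [180.0, 0.1, 20.2]
contact_force: [1.4, -0.6, -7.4]
gripper_width: 0.0528
```

```bash
python3 st.py|tail -6
```

```text
tcp_pos [0.58884945 0.1509277  0.29787158]
eef_rot [1.79998781e+02 8.76994230e-02 2.02331326e+01]
contact_force [ 1.42601058 -0.56486933 -7.39088438]
moment [ 0.03862657 -1.20782635 -0.16980798]
gripper_width 0.052768287551439835
[  0.56 -56.65  26.42   6.43  -0.89   0.21] [ 3.276e+01  1.935e+01 -1.605e+01 -2.000e-02 -5.469e+01  7.748e+01]
```

>>> carry_out --plan '[[[0,0,0.001],[0,0,0],110],[[0,0,0.001],[0,0,0],110],[[0,0,0.001],[0,0,0],110],[[0,0,0],[0,0,-1],110],[[0,0,0],[0,0,-0.5],110],[[0,0,0],[0,0,0],110]]'

```text
time_s: 12.67
tcp_pos: [0.589, 0.1509, 0.2964]
eef_rot: [180.0, -0.0, 21.8]
contact_force: [-1.8, -0.5, 6.0]
gripper_width: 0.0532
```

```bash
python3 st.py|tail -6
```

```text
tcp_pos [0.58898159 0.1508939  0.29640002]
eef_rot [ 1.79994729e+02 -2.32429050e-02  2.17856481e+01]
contact_force [-1.802759   -0.52183505  6.04679991]
moment [-0.44771394  0.82431457 -0.50359432]
gripper_width 0.053230934410037095
[  0.82 -49.68  24.73   5.72   0.93   0.72] [ 3.276e+01  1.941e+01 -1.620e+01  1.000e-02 -5.437e+01  7.902e+01]
```

```bash
python3 - <<'E'
from h import *
s=r.capture("side")[:,:,::-1][125:225,195:295];t=r.capture("top")[:,:,::-1][170:240,180:260]
cv2.imwrite("pics/c3.png",np.hstack([cv2.resize(s,(500,500),interpolation=2),cv2.resize(t,(300,262),interpolation=2).repeat(1,0) if 0 else cv2.copyMakeBorder(cv2.resize(t,(300,262),interpolation=2),0,238,0,0,0)]))
E
python3 st.py
```

```text
time_s 12.7667
tcp_pos [0.58898794 0.15091316 0.29639774]
eef_rot [ 1.79993003e+02 -2.03982150e-02  2.17535795e+01]
contact_force [-2.32337222 -1.12896455  5.99088819]
moment [-0.39158175  0.82687923 -0.4984632 ]
gripper_width 0.05304351451522085
[  0.75 -49.54  24.7    5.73   0.95   0.53] [ 3.276e+01  1.941e+01 -1.619e+01  1.000e-02 -5.438e+01  7.898e+01]
```

View pics/c3.png

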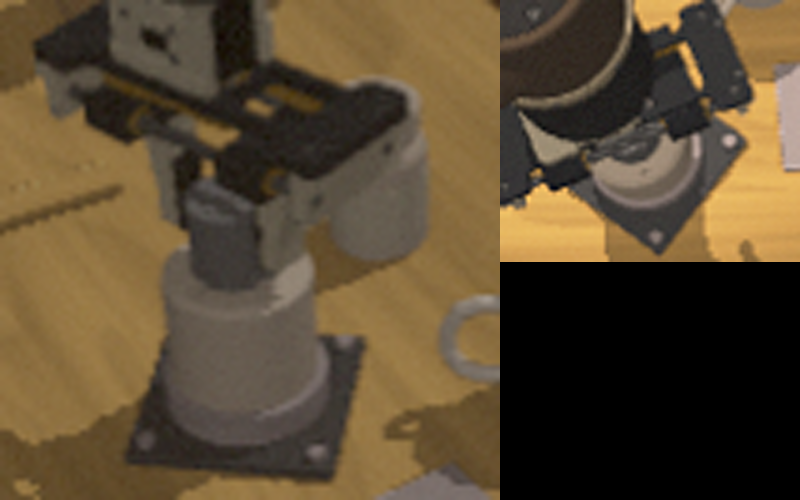

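>>> carry_out --plan '[[[0,0,-0.0005],[0,0,1],110],[[0,0,0],[0,0,1],110],[[0,0,0],[0,0,0.8],110],[[0,0,0],[0,0,0],110],[[0,0,0],[0,0,0],110],[[0,0,0],[0,0,0],110]]'

```text
time_s: 13.27
tcp_pos: [0.5891, 0.1511, 0.2959]
eef_rot: [180.0, 0.0, 19.0]
contact_force: [-0.4, 0.5, 0.5]
gripper_width: 0.0532
```

```bash
python3 st.py|tail -6
```

```text
tcp_pos [0.58906428 0.15112406 0.29591493]
eef_rot [1.79999333e+02 1.40505269e-02 1.89792681e+01]
contact_force [-0.38979914  0.4707998   0.51010431]
moment [-0.01803408  0.0462827  -0.0707873 ]
gripper_width 0.05324594931013684
[-2.000e-02 -5.288e+01  2.547e+01  6.030e+00  1.300e-01  2.000e-02] [ 32.77  19.46 -16.19  -0.   -54.37  76.21]
```

>>> carry_out --plan '[[[0,0,-0.001],[0,0,0],110],[[0,0,-0.001],[0,0,0],110],[[0,0,0],[0,0,0],110],[[0,0,0],[0,0,0],110]]'

```text
time_s: 13.6
tcp_pos: [0.589, 0.151, 0.2981]
eef_rot: [-180.0, 0.0, 19.0]
contact_force: [0.5, 0.1, -1.3]
gripper_width: 0.0532
```

```bash
python3 st.py|tail -6
```

```text
tcp_pos [0.58895904 0.15101457 0.29805109]
eef_rot [-1.79998707e+02  2.14855985e-02  1.89582542e+01]
contact_force [ 0.47828121  0.11689936 -1.25899403]
moment [-0.0515279   0.1301075  -0.03958803]
gripper_width 0.0531990503073557
[ 2.000e-02 -5.352e+01  2.623e+01  6.290e+00  2.100e-01  3.000e-02] [ 3.277e+01  1.933e+01 -1.606e+01 -1.000e-02 -5.463e+01  7.620e+01]
```

Nearly force-free now, so the earlier load was friction against the stop. I'll continue lifting.

>>> carry_out --plan '[[[0,0,-0.001],[0,0,0],110],[[0,0,-0.001],[0,0,0],110],[[0,0,-0.001],[0,0,0],110],[[0,0,0],[0,0,0],110],[[0,0,0],[0,0,0],110]]'

```text
time_s: 14.02
tcp_pos: [0.5891, 0.1511, 0.3014]
eef_rot: [-180.0, -0.0, 19.0]
contact_force: [-0.9, 0.6, -1.0]
gripper_width: 0.0529
```

```bash
python3 st.py|tail -6
```

```text
tcp_pos [0.58907642 0.15106646 0.30138203]
eef_rot [-1.79995257e+02 -1.59533441e-02  1.89573086e+01]
contact_force [-0.90713014  0.5725867  -0.996105  ]
moment [ 0.08376049  0.23958372 -0.03044306]
gripper_width 0.05292191115487811
[-2.20e-01 -5.29e+01  2.61e+01  6.32e+00  2.50e-01  2.00e-02] [ 32.77  19.14 -15.85  -0.   -55.    76.19]
```

>>> carry_out --plan '[[[0,0,-0.003],[0,0,0],110],[[0,0,-0.004],[0,0,0],110],[[0,0,-0.005],[0,0,0],110],[[0,0,-0.006],[0,0,0],110],[[0,0,-0.006],[0,0,0],110],[[0,0,-0.008],[0,0,0],110],[[0,0,-0.01],[0,0,0],110],[[0,0,-0.01],[0,0,0],110],[[0,0,-0.01],[0,0,0],110],[[0,0,-0.008],[0,0,0],110],[[0,0,0],[0,0,0],110],[[0,0,0],[0,0,0],110]]'

```text
time_s: 15.02
tcp_pos: [0.5891, 0.1511, 0.3718]
eef_rot: [-180.0, -0.1, 19.0]
contact_force: [0.1, 0.1, -1.1]
gripper_width: 0.0532
```

```bash
python3 - <<'E'
from h import *
s=r.capture("side")[:,:,::-1]
cv2.imwrite("pics/c4.png",cv2.resize(s[90:230,180:310],(520,560),interpolation=2))
E
python3 st.py|tail -6
```

```text
tcp_pos [0.58888601 0.15101439 0.3710621 ]
eef_rot [-1.79984725e+02  4.97018648e-03  1.89493182e+01]
contact_force [ 0.19987855 -0.93273575 -0.31169806]
moment [-0.0117158  -0.00872212  0.02616699]
gripper_width 0.05273573901665551
[ 1.000e-02 -5.156e+01  2.892e+01  6.860e+00  7.000e-02 -0.000e+00] [ 3.277e+01  1.564e+01 -1.089e+01 -2.000e-02 -6.347e+01  7.619e+01]
```

View pics/c4.png

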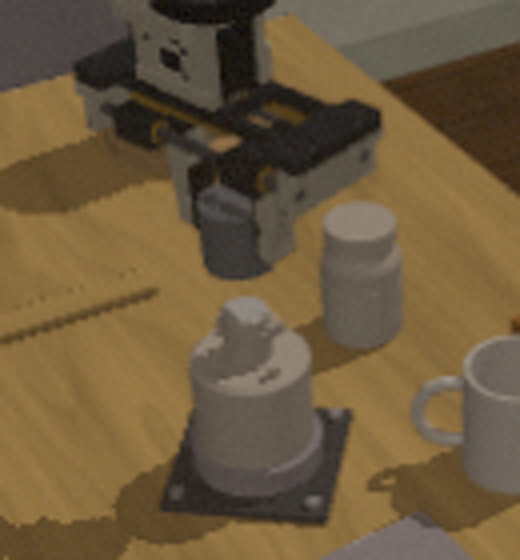

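The cap is off and upright in the fingers, with the bare neck visible near (245,330) in the crop. Next I'll move over the bat.

>>> carry_out --plan '[[[-0.0048,0.0108,0],[0,0,0],110],[[-0.0095,0.0217,0],[0,0,0],110],[[-0.0095,0.0217,0],[0,0,0],110],[[-0.0095,0.0217,0],[0,0,0],110],[[-0.0095,0.0217,0],[0,0,0],110],[[-0.0095,0.0217,0],[0,0,0],110],[[-0.0095,0.0217,0],[0,0,0],110],[[-0.0095,0.0217,0],[0,0,0],110],[[-0.0095,0.0217,0],[0,0,0],110],[[-0.0095,0.0217,0],[0,0,0],110],[[-0.0095,0.0217,0],[0,0,0],110],[[-0.0095,0.0217,0],[0,0,0],110]]'

```text
time_s: 16.07
tcp_pos: [0.566, -0.122, 0.3704]
eef_rot: [-180.0, 0.1, 18.9]
contact_force: [1.1, 0.5, -0.6]
gripper_width: 0.0529
```

>>> carry_out --plan '[[[-0.0095,0.0217,0],[0,0,0],110],[[-0.0095,0.0217,0],[0,0,0],110],[[-0.0095,0.0217,0],[0,0,0],110],[[-0.0095,0.0217,0],[0,0,0],110],[[-0.0048,0.0108,0],[0,0,0],110],[[0,0,0],[0,0,0],110],[[0,0,0],[0,0,0],110]]'

```text
time_s: 16.65
tcp_pos: [0.5575, -0.2273, 0.3704]
eef_rot: [-180.0, 0.1, 18.9]
contact_force: [-0.0, 0.6, -0.6]
gripper_width: 0.053
```

```bash
python3 st.py
```

```text
time_s 16.65
tcp_pos [ 0.55752336 -0.22727115  0.37044634]
eef_rot [-1.79962204e+02  5.93181549e-02  1.88591122e+01]
contact_force [-0.00650635  0.61547612 -0.6407056 ]
moment [-0.08723275 -0.02103075  0.04570513]
gripper_width 0.05295813269950747
[-9.800e-01 -4.964e+01  2.834e+01  6.740e+00  4.000e-02  1.300e-01] [-3.6100e+00  1.5150e+01 -1.1660e+01 -1.0000e-02 -6.3260e+01  1.1247e+02]
```

>>> carry_out --plan '[[[0,0,0.008],[0,0,0],110],[[0,0,0.014],[0,0,0],110],[[0,0,0.016],[0,0,0],110],[[0,0,0.016],[0,0,0],110],[[0,0,0.016],[0,0,0],110],[[0,0,0.016],[0,0,0],110],[[0,0,0.016],[0,0,0],110],[[0,0,0.016],[0,0,0],110],[[0,0,0.013],[0,0,0],110],[[0,0,0.009],[0,0,0],110],[[0,0,0.005],[0,0,0],110],[[0,0,0],[0,0,0],110]]'

```text
time_s: 17.65
tcp_pos: [0.5577, -0.226, 0.2249]
eef_rot: [-179.9, 0.1, 19.0]
contact_force: [0.9, 0.2, -1.1]
gripper_width: 0.0533
```

>>> carry_out --plan '[[[0,0,0.002],[0,0,0],110],[[0,0,0.002],[0,0,0],110],[[0,0,0.001],[0,0,0],110],[[0,0,0.001],[0,0,0],110],[[0,0,0],[0,0,0],110],[[0,0,0],[0,0,0],110]]'

```text
time_s: 18.15
tcp_pos: [0.558, -0.2267, 0.2204]
eef_rot: [180.0, -0.0, 19.0]
contact_force: [-0.4, -0.7, -0.9]
gripper_width: 0.0532
```

>>> carry_out --plan '[[[0,0,0.001],[0,0,0],110],[[0,0,0.001],[0,0,0],110],[[0,0,0.001],[0,0,0],110],[[0,0,0.001],[0,0,0],110],[[0,0,0.001],[0,0,0],110],[[0,0,0],[0,0,0],110],[[0,0,0],[0,0,0],110]]'

```text
time_s: 18.73
tcp_pos: [0.5579, -0.2266, 0.215]
eef_rot: [-180.0, 0.0, 19.0]
contact_force: [-0.7, -0.0, -1.4]
gripper_width: 0.0532
```

>>> carry_out --plan '[[[0,0,0.001],[0,0,0],110],[[0,0,0.001],[0,0,0],110],[[0,0,0],[0,0,0],110],[[0,0,0],[0,0,0],110]]'

```text
time_s: 19.07
tcp_pos: [0.5579, -0.2266, 0.2131]
eef_rot: [-180.0, 0.0, 19.0]
contact_force: [-0.5, 0.6, -0.7]
gripper_width: 0.0529
```

>>> carry_out --plan '[[[0,0,0.001],[0,0,0],110],[[0,0,0],[0,0,0],110],[[0,0,0],[0,0,0],110]]'

```text
time_s: 19.32
tcp_pos: [0.5579, -0.2266, 0.2121]
eef_rot: [-180.0, 0.0, 19.0]
contact_force: [0.1, 0.3, -0.7]
gripper_width: 0.0532
```

>>> carry_out --plan '[[[0,0,0.0005],[0,0,0],110],[[0,0,0.0005],[0,0,0],110],[[0,0,0],[0,0,0],110],[[0,0,0],[0,0,0],110]]'

```text
time_s: 19.65
tcp_pos: [0.5579, -0.2266, 0.2111]
eef_rot: [-180.0, 0.0, 19.0]
contact_force: [0.2, 0.2, 0.4]
gripper_width: 0.0534
```

>>> carry_out --plan '[[[0,0,0.0005],[0,0,0],110],[[0,0,0.0003],[0,0,0],110],[[0,0,0],[0,0,0],110],[[0,0,0],[0,0,0],110]]'

```text
time_s: 19.98
tcp_pos: [0.558, -0.2266, 0.2109]
eef_rot: [180.0, -0.0, 19.0]
contact_force: [-2.0, 0.5, 5.4]
gripper_width: 0.0531
```

```bash
python3 st.py|tail -6
```

```text
tcp_pos [ 0.55799154 -0.226603    0.2109496 ]
eef_rot [ 1.79983932e+02 -1.41104387e-02  1.89753996e+01]
contact_force [-1.98423753  0.53875799  5.39476174]
moment [ 0.38028855  0.74302862 -0.03225811]
gripper_width 0.05310761062423606
[-2.600e-01 -5.307e+01  2.132e+01  4.920e+00  8.300e-01  1.000e-02] [-3.5300e+00  2.4590e+01 -2.1680e+01  1.0000e-02 -4.3710e+01  1.1249e+02]
```

Touchdown at the expected height with 5 N. Now I'll release gradually.

>>> carry_out --plan '[[[0,0,-0.0003],[0,0,0],96],[[0,0,0],[0,0,0],90],[[0,0,0],[0,0,0],84],[[0,0,0],[0,0,0],76],[[0,0,0],[0,0,0],66],[[0,0,0],[0,0,0],50],[[0,0,0],[0,0,0],30],[[0,0,0],[0,0,0],10],[[0,0,0],[0,0,0],0],[[0,0,0],[0,0,0],0],[[0,0,0],[0,0,0],0]]'

```text
time_s: 20.9
tcp_pos: [0.558, -0.2266, 0.2106]
eef_rot: [-180.0, -0.0, 19.0]
contact_force: [-0.2, -0.3, -0.1]
gripper_width: 0.0872
```

>>> carry_out --plan '[[[0,0,-0.004],[0,0,0],0],[[0,0,-0.008],[0,0,0],0],[[0,0,-0.012],[0,0,0],0],[[0,0,-0.016],[0,0,0],0],[[0,0,-0.016],[0,0,0],0],[[0,0,-0.016],[0,0,0],0],[[0,0,-0.016],[0,0,0],0],[[0,0,-0.016],[0,0,0],0],[[0,0,-0.016],[0,0,0],0],[[0,0,-0.01],[0,0,0],0],[[0,0,0],[0,0,0],0],[[0,0,0],[0,0,0],0]]'

```text
time_s: 21.9
tcp_pos: [0.5579, -0.2266, 0.3413]
eef_rot: [180.0, -0.1, 19.0]
contact_force: [-0.7, 0.0, -0.6]
gripper_width: 0.0875
```

```bash
python3 - <<'E'
from h import *
s=r.capture("side")[:,:,::-1];t=r.capture("top")[:,:,::-1]
cv2.imwrite("pics/e.png",cv2.resize(s[130:400,150:420],(600,600),interpolation=2))
cv2.imwrite("pics/e_top.png",t)
E
python3 st.py
```

```text
time_s 22.0
tcp_pos [ 0.55758462 -0.22654918  0.33983019]
eef_rot [-1.79954763e+02  5.65309595e-02  1.89466176e+01]
contact_force [-0.27554745 -0.37168423 -0.08501716]
moment [-0.00057662 -0.03792216  0.05975191]
gripper_width 0.08778304614877044
[ 1.000e-02 -5.137e+01  2.739e+01  6.380e+00  6.000e-02 -0.000e+00] [-3.5400e+00  1.6560e+01 -1.3980e+01 -2.0000e-02 -5.9530e+01  1.1249e+02]
```

View pics/e.png

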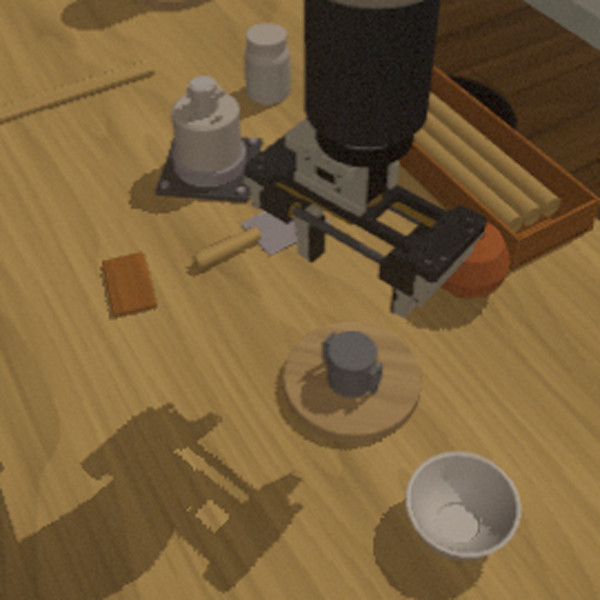

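The cap stands upright near the middle of the bat, at crop pixel (352,365) against a bat centre near (352,380). The gripper is clear above it and the bystanders in this crop are undisturbed. Handing in.

```bash
python3 -c "
from plant import r
print(r.close_job())"
```

```text
the job is handed in; nothing more can be done
None
```

I opened the jar and handed the job in at about 22 s; the hand-in reports no verdict. I squeezed both tabs in (53 mm between the fingers) and turned the cap anticlockwise about 57° to its stop. I then lifted it straight off and set it on the bat with about 5 N. Both tabs were released slowly before the fingers backed away.

**Last checks:** the final side picture shows the cap upright near the bat's middle, open side down. The gripper is clear above it, and the bystanders visible in that crop look undisturbed. The wrist force reads about zero and the gripper is fully open. I saved a top picture at the end but did not look at it. The spring-back of the tabs I judged only from the picture.

**What disagreed:** my first lift was made while the cap was still pressed against the stop. It met about 7 N and a 1.2 N m tilting moment. I lowered it and turned it back about 3°, after which it came off with only about 1 N. I could not measure the force between cap and jar directly, so I can't confirm that it stayed under 60 N at that moment.

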